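# Slide the glue bottle home into its bottle stop

## Task

Put the glue bottle away in the empty wooden bottle stop in front of the tool box: push it gently across the bench with the fingertips, low on its body so that it slides without tipping, until it stands upright and fully home against the back rail of the stop. Do not put the fingers round it to grip it and do not lift it; leave the spray can in its own stop and everything else on the bench where it is.

Things in the scene. Friction and masses are not known exactly. Their poses are not given: they have to be found in the camera images.
- glue_bottle: White glue bottle with an orange nozzle, standing upright and loose on the bench: round body 68 mm in diameter (radius 34) up to about 150 mm, 202 mm tall with the nozzle, about 0.45 kg. Origin at the centre of its underside, z up along the bottle. Pushed low (below about 40 mm) it slides; higher up it may tip.
- empty_stop: The empty bottle stop: low wooden U fixed to the bench, in front of the red tool box. Back rail 18 x 114 mm, 30 high, and two fingers 12 mm thick, 26 high, 62 long, round-ended; bay between them 90 mm wide, 62 deep, open in front and above, no floor (things slide in on the bench). Origin on the bench, mid-width, on the rail's inner face; x points into the bay, towards the rail; y along the rail, z up.
- full_stop: A second, equal bottle stop fixed beside the empty one; same sizes and axes. The spray can already stands in it.
- spray_can: Red spray can with a yellow cap, standing loose in the full bottle stop: 57 mm in diameter, 222 mm tall, about 0.3 kg. It stays there. Origin at the centre of its underside, z up.
- bench_vice: Obstacle: heavy blue-grey bench vice bolted to the bench, solid, about 150 mm high. Origin at the centre of its base on the bench. It reaches 65 mm from there towards the robot (-x; a bolt lever 90 mm, under 45 mm high), 100 mm to +x, 112 mm to the right (-y) and 200 mm to the left. Keep hand and wrist off it.
- tool_box: Obstacle: closed red steel tool box fixed on the bench, 360 mm (x) x 180 mm (y), 146 mm high with a handle up to 177 mm. Origin at the centre of its underside.
- block: Bystander, loose on the bench: small wooden block, 38 x 60 x 38 mm. Origin at the centre of its underside.
- tape_measure: Bystander, loose on the bench: yellow tape measure, 38 x 97 x 66 mm high. Origin at the centre of its underside.
- masking_tape: Bystander, loose on the bench: roll of cream masking tape lying flat, 104 mm across, 25 mm high. Origin at the centre of its underside.
- screwdriver: Bystander, loose on the bench: blue-handled screwdriver lying flat, 214 mm long, 31 mm high. Origin at the centre of its underside.

How it is judged:
At the end, for the whole second after the job is handed in: The glue bottle stands upright on the bench and at rest in the stop that was empty, its side against the back rail or at most 6 mm from it, its axis within 20 mm of the middle of the bay; the spray can still stands upright in its own stop, moved by less than 20 mm (x of glue_bottle in the frame of empty_stop between -0.04 and -0.026 m and y of glue_bottle in the frame of empty_stop between -0.02 and 0.02 m and angle between each of glue_bottle, spray_can's own z axis and vertical below 0.06 rad and height (world z) of glue_bottle below 0.005 m and linear speed of glue_bottle below 0.02 m/s and angular speed of glue_bottle below 0.1 rad/s and distance of spray_can from where it was at the start of the episode below 0.02 m); the robot touches nothing.
It fails at once if the glue bottle or the spray can tips (leans more than 0.25 rad) (angle between any of glue_bottle, spray_can's own z axis and vertical above 0.25 rad).
It fails at once if the glue bottle is lifted off the bench (more than 15 mm) (height (world z) of glue_bottle above 0.015 m).
It fails at once if the fingers are put round the glue bottle as for a grasp (grasp point between the pads within 18 mm of its axis) (horizontal distance between the grasp point and glue_bottle below 0.018 m and height (world z) of the grasp point below 0.21 m).
It fails at once if the spray can or another bystander is moved more than 20 mm (distance of any of spray_can, block, tape_measure, masking_tape, screwdriver from where it was at the start of the episode above 0.02 m).
It fails at once if the glue bottle is pressed hard (over 60 N) (contact force between the fingers and glue_bottle above 60 N).
It also fails if it takes over 58 s, if anything falls off the work surface, if the arm or the gripper's body presses on something with over 40 N, if the wrist force passes 120 N, or if a joint passes its speed limit or range.

## Robot

A 6-joint arm with a two-finger parallel gripper is mounted at the origin on the work surface; the furniture and walls round the work are solid. World frame = base frame: x ahead of the robot, y to its left, z up, the work surface at z = 0. Lengths are in m, angles in rad, forces in N, time in s.
With the tool pointing down it reaches from about 0.35 to 0.775 m from the base axis. Payload 7.3 kg.
Tool frame: the origin (TCP) lies at the very end of the fingers, on their centre line; the grasp point (between the pads) lies 19 mm behind it; z points along the fingers, y is the line along which they close (so a half turn about z gives the same grasp; the last joint's range is limited). The gripper opens to 92 mm and grips with 3 to 60 N. Pads are 19 mm wide; open, the fingers measure 130 mm over their backs; the gripper's body (75 mm by 190 mm) begins 47 mm behind the grasp point.
Start: joints at [1.203, 0.342, 1.524, -0, 1.275, -0.146], TCP at [0.115, 0.512, 0.227] pointing down, gripper open.
Joint ranges: [-2.53, 2.53], [-0.77, 2.02], [0.04, 2.7], [-1, 4.14], [0.28, 2.66], [-3.11, 3.11]. Speed limits (rad/s): [2.57, 2.57, 3.14, 3.14, 3.14, 3.14].

## Interface

Orientations are given as [roll, pitch, yaw] about the fixed x, y, z axes, in that order (R = Rz(yaw) Ry(pitch) Rx(roll)).
In Python, from cell import robot, read_camera, get_calibration gives the robot as it stands. The module is installed in compiled form; this text tells all that it offers.
- The arm moves only by the tool send_rows, never from a script. Its argument "plan" is a list of rows, each a list of 2 entries, a list of its own where there are three numbers: the shift along the tool's x, y, z as a fraction of full scale, then the turn, a rotation vector about the tool's x, y, z as a fraction of full scale. A call has exactly 10 rows; each row shifts and turns the commanded pose from where the row before left it, along the tool's axes as they then stand; what a row does not reach is not made up. Full scale, the value 1, is 0.025 m for a shift and 90 degrees for a turn. A row lasts 1/8 s, in which the tool goes at most 62.5 mm and 10.7 degrees, less where a joint would pass 70% of its speed; a pose out of reach is approached as far as the arm can. A call with a number of a shift or a turn outside -1 to 1 is refused whole. A call with a gripper value outside its range is refused whole. "gripper" is the opening, from -1 (shut) to 1 (fully open), so that 0 is half open, set as the call begins (left out, the last holds). The fingers move at their own pace and stop on an object; "force" is the grip in N (left out, the last holds). Time passes only in rows, so rows that do not move let the fingers close, or fill a call up. It gives the time, the measured TCP pose, the force, the opening and the grip force at its end, in the units of the state.
- robot.observe(): the state, without advancing time (a new reading comes with each control period).
- read_camera(name): name is "scene" or "side" or "wrist"; returns (picture, depth): 420x560x3 uint8, blue, green, red; 420x560 float32, m along the optical axis (not along the pixel's ray), 0 where there is no reading.
- get_calibration(name): a dict with "intrinsics" (3x3 intrinsics, pixels), "dist_coeffs" ([k1, k2, p1, p2, k3] as OpenCV has them; the pictures are not rectified), "rvec" (rotation vector, rad) and "tvec" (3), from world to camera coordinates, as OpenCV has them. Camera axes: x right, y down, z forward; pixel columns grow to the right and rows downward; lengths in m; the calibration is good to about 2 mm. A picture is of the moment at which its call begins: read the wrist's pose just before it. get_calibration takes no time and is no camera call; for the wrist camera it gives the pose at the moment of the call.
- robot.hand_in(): hands the job in; it is judged then, once.
The state is a dict: "time": time; "qpos": joint angles; "qvel": joint speeds; "joint_efforts": joint torques, N m; "tool_pos": TCP position; "tool_rot": TCP orientation; "contact_force": force on the tool from outside, world axes, zero at the start; "torque": the same for the moment, N m; "opening": finger opening in m; "grip_force": force on a finger pad.
Only numpy, scipy, OpenCV 4.12 (cv2) and the standard library are available. Lean on these libraries where they do the work, as an engineer would, in place of code of your own. Each camera call takes 0.05 s, during which the arm holds its last target. There are 200 camera calls.

## Working session

There is one attempt and no reset: what is moved stays moved. The work goes in short steps, Python scripts to look and compute and a tool call to move; the robot and the scene stay as the last step left them, time stands still between calls to the robot, and variables do not carry over. Pictures are saved under pics/ and viewed, at most 10 in all, crops included, and the job is handed in when it is done.

Besides the shell and the picture viewer there is one more tool, called after ">>>" as a command line: name --argument value ..., lists and objects as JSON in quotes. send_rows: Moves the arm, as the interface text tells. Shift numbers are shares of 0.025 m and turn numbers shares of 90 degrees, none past 1 either way. Its arguments: {"type":"object","properties":{"plan":{"type":"array"},"gripper":{"type":"number"},"force":{"type":"number"}},"required":["plan"]}

```bash
mkdir -p pics
cat > h.py <<'E'
import numpy as np, cv2
from cell import robot, read_camera, get_calibration
def grab(n):
    c=get_calibration(n); p,d=read_camera(n); return p,d,c
def world(d,c):
    h,w=d.shape
    u,v=np.meshgrid(np.arange(w),np.arange(h))
    K=np.array(c["intrinsics"],float)
    q=cv2.undistortPoints(np.stack([u,v],-1).reshape(-1,1,2).astype(np.float32),K,np.array(c["dist_coeffs"],float)).reshape(h,w,2)
    P=np.dstack([q[...,0]*d,q[...,1]*d,d])
    R=cv2.Rodrigues(np.array(c["rvec"],float))[0]
    W=(P-np.array(c["tvec"],float).reshape(3))@R
    W[d<=0]=np.nan
    return W
E
python3 - <<'E'
from h import *
for n in("scene","side"):
    p,d,c=grab(n); cv2.imwrite(f"pics/{n}0.png",p); np.savez(f"{n}0.npz",p=p,W=world(d,c))
    R=cv2.Rodrigues(np.array(c["rvec"],float))[0]; print(n,-R.T@np.ravel(c["tvec"]))
s=robot.observe(); print(s)
E
```

```text
scene [1.08077934 0.16496438 0.97435314]
side [0.66825878 0.72294687 0.79702535]
{'time': 0.1, 'qpos': array([ 1.20298744e+00,  3.42632977e-01,  1.52490681e+00,  1.31078384e-06,
        1.27542657e+00, -1.46013099e-01]), 'qvel': array([ 0.00129056, -0.00055779, -0.00295034, -0.00115528, -0.00026349,
       -0.00019599]), 'joint_efforts': array([ 2.30752157e-03, -4.32004309e+01, -2.44696265e+01,  7.20399851e-02,
        5.25735843e-02, -6.97128576e-05]), 'tool_pos': array([0.1153424 , 0.51179887, 0.22613001]), 'tool_rot': array([-3.14023375e+00, -2.01106765e-04,  2.91979635e+00]), 'contact_force': array([-0.27541193, -0.39457091, -0.09285748]), 'torque': array([ 0.01295347, -0.01758524, -0.00914535]), 'grip_force': 0.0, 'opening': 0.09184941732032355}
```

View pics/scene0.png

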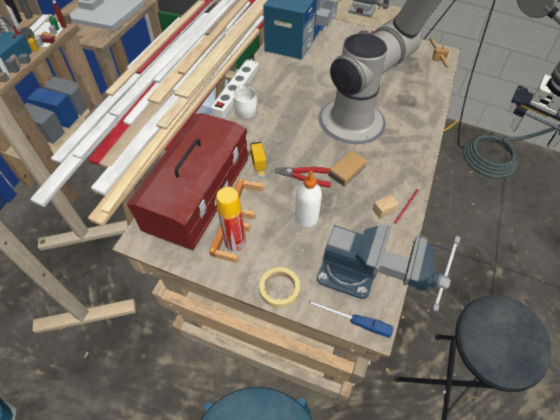

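View pics/side0.png

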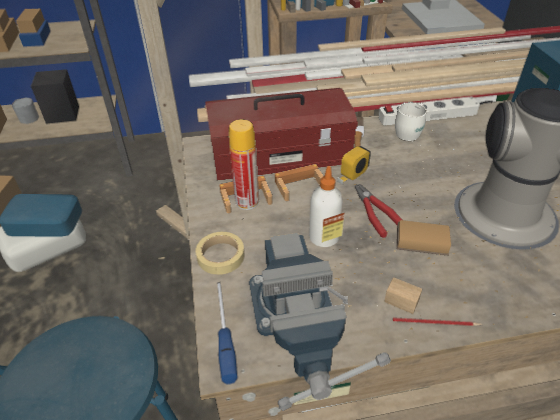

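The scene view shows the white bottle at about (308,203), the spray can at (230,220) in the near stop, the empty stop at (245,195), and the vice at (360,260). I'll build a top-down map and measure.

Run:
```python
from h import *
X0,X1,Y0,Y1=0.25,0.95,-0.40,0.30;s=850
H=int((X1-X0)*s);Wd=int((Y1-Y0)*s)
img=np.zeros((H,Wd,3),np.uint8);zb=np.full((H,Wd),-1.)
allW=[];allP=[]
for n in("scene","side"):
    f=np.load(n+"0.npz");W=cv2.resize(f["W"],None,fx=2,fy=2,interpolation=cv2.INTER_NEAREST).reshape(-1,3);p=cv2.resize(f["p"],None,fx=2,fy=2,interpolation=cv2.INTER_NEAREST).reshape(-1,3)
    W=f["W"].reshape(-1,3);p=f["p"].reshape(-1,3)
    allW.append(W);allP.append(p)
    for w,c in zip(W,p):
        if not np.isfinite(w[0]):continue
        r=int((X1-w[0])*s);q=int((Y1-w[1])*s)
        if 0<=r<H-1 and 0<=q<Wd-1 and w[2]<.3:
            for a in(0,1):
                for b in(0,1):
                    if w[2]>zb[r+a,q+b]: zb[r+a,q+b]=w[2];img[r+a,q+b]=c
    hsv=cv2.cvtColor(p[None],cv2.COLOR_BGR2HSV)[0]
    x,y,z=W.T
    reg=(x>.25)&(x<.95)&(y>-.4)&(y<.3)
    m=reg&(hsv[:,1]<60)&(hsv[:,2]>150)&(z>.03)&(z<.14)
    print(n,"bottle",m.sum(),np.nanpercentile(W[m],[2,50,98],axis=0).round(3).tolist())
    m=reg&(hsv[:,0]<18)&(hsv[:,1]>130)&(z>.15)&(z<.22)
    if m.sum():print("nozzle",np.median(W[m],0).round(3))
    m=reg&(hsv[:,0]>18)&(hsv[:,0]<32)&(hsv[:,1]>150)&(z>.19)
    if m.sum():print("cap",np.percentile(W[m],[2,50,98],axis=0).round(3).tolist())
    m=reg&(hsv[:,0]>6)&(hsv[:,0]<20)&(hsv[:,1]>110)&(z>.018)&(z<.035)
    print("wood",m.sum(),np.percentile(W[m],[2,50,98],axis=0).round(3).tolist())
for k in range(0,8):
    v=k*.1
    cv2.putText(img,f"{X0+v:.2f}",(0,int((X1-X0-v)*s)),0,.4,(0,255,0),1);cv2.line(img,(0,int((X1-X0-v)*s)),(Wd,int((X1-X0-v)*s)),(0,90,0),1)
    cv2.putText(img,f"{Y0+v:.2f}",(int((Y1-Y0-v)*s),10),0,.4,(0,255,0),1);cv2.line(img,(int((Y1-Y0-v)*s),0),(int((Y1-Y0-v)*s),H),(0,90,0),1)
cv2.imwrite("pics/top.png",img)
```

```text
scene bottle 1592 [[0.39, -0.251, 0.036], [0.531, 0.026, 0.106], [0.622, 0.276, 0.138]]
nozzle [ 0.455 -0.013  0.167]
cap [[0.583, -0.18, 0.191], [0.615, -0.146, 0.212], [0.624, -0.131, 0.224]]
wood 728 [[0.253, -0.232, 0.019], [0.498, -0.175, 0.028], [0.656, 0.069, 0.034]]
side bottle 1356 [[0.376, -0.257, 0.032], [0.46, 0.009, 0.104], [0.601, 0.026, 0.138]]
nozzle [ 0.451 -0.005  0.166]
cap [[0.574, -0.159, 0.191], [0.6, -0.137, 0.207], [0.623, -0.13, 0.221]]
wood 916 [[0.254, -0.329, 0.019], [0.492, -0.197, 0.027], [0.653, 0.065, 0.033]]
```

View pics/top.png

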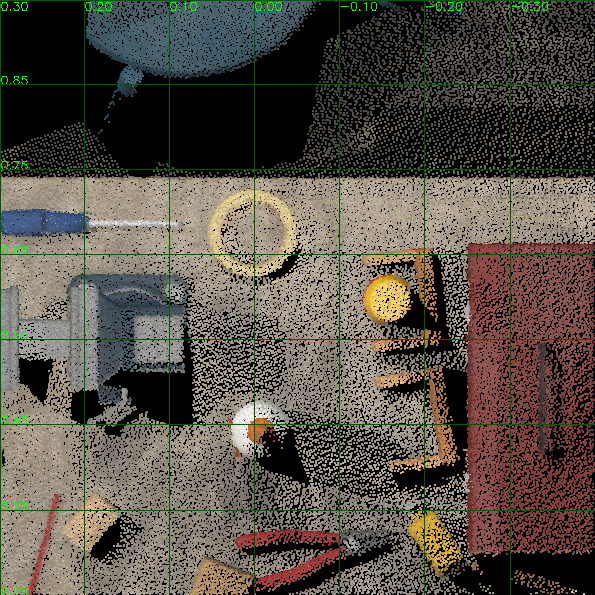

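The top-down map shows the bottle near (0.448, -0.005), the empty stop with its mouth towards +y and rail near y=-0.21, the vice edge at y≈0.075, x≥0.51, and the tape measure near (0.32,-0.21). I'll push with a tilted, half-open two-finger cradle coming from the -x/+y side, so the gripper body stays clear of both the bottle and the vice.

```bash
cat >> h.py <<'E'
from scipy.optimize import least_squares
from scipy.spatial.transform import Rotation as Ro
def bottle(W,p,cx,cy,r=.034):
    hsv=cv2.cvtColor(p,cv2.COLOR_BGR2HSV); x,y,z=np.moveaxis(W,-1,0)
    m=(np.hypot(x-cx,y-cy)<.055)&(hsv[...,1]<70)&(hsv[...,2]>110)&(z>.04)&(z<.125)
    P=W[m][:,:2]
    s=least_squares(lambda c:np.hypot(P[:,0]-c[0],P[:,1]-c[1])-r,[cx,cy],loss="soft_l1",f_scale=.002)
    return s.x,m.sum()
def goalR(phi,th):
    f,t=np.radians([phi,th]); h=np.array([np.sin(f),-np.cos(f),0]);k=np.array([0,0,1.])
    zt=h*np.sin(t)-k*np.cos(t); xt=-(h*np.cos(t)+k*np.sin(t)); return Ro.from_matrix(np.c_[xt,np.cross(zt,xt),zt])
def cur():
    s=robot.observe(); return np.array(s["tool_pos"]),Ro.from_euler("xyz",s["tool_rot"]),s
def rel(pos,phi,th):
    p,R,s=cur(); G=goalR(phi,th)
    rv=(R.inv()*G).as_rotvec(); d=np.array(pos)-p
    print("t",s["time"],"at",p.round(4),"turn units",(np.degrees(rv)/90).round(3),"shift units now",(R.inv().apply(d)/.025).round(2),"after turn",(G.inv().apply(d)/.025).round(2))
E
python3 - <<'E'
from h import *
B=[]
for n in("scene","side"):
    f=np.load(n+"0.npz");W=f["W"];p=f["p"]; print(n,bottle(W,p,.448,-.005))
    hsv=cv2.cvtColor(p,cv2.COLOR_BGR2HSV);x,y,z=np.moveaxis(W,-1,0)
    o=(hsv[...,0]>5)&(hsv[...,0]<20)&(hsv[...,1]>100)&(x>.38)&(x<.53)&(y<-.12)&(y>-.25)
    t=o&(z>.022)&(z<.034); P=W[t]
    print(len(P))
    q=P[(P[:,0]>.42)&(P[:,0]<.49)&(P[:,2]>.026)]   # rail top, between fingers
    vx,vy,x0,y0=cv2.fitLine(q[:,:2].astype(np.float32),cv2.DIST_HUBER,0,.01,.01).ravel()
    if vx>0: vx,vy=-vx,-vy
    r=np.array([vx,vy]); inn=np.array([-vy,vx]); inn*=-np.sign(inn[1])
    c=np.array([x0,y0]); A=(P[:,:2]-c); al=A@r; dp=A@inn
    print("rail centre",c,"dir",r,"in",inn,"phi",np.degrees(np.arctan2(inn[0],-inn[1])),"depth",np.percentile((q[:,:2]-c)@inn,[3,97]))
    g=(dp<-.02); lo=al[g&(al>0)]; hi=al[g&(al<0)]
    print("fingers along",np.percentile(lo,[3,50,97]) if len(lo) else 0,np.percentile(hi,[3,50,97]) if len(hi) else 0,"rail ext",np.percentile(al[abs(dp)<.01],[1,99]), "mouth",np.percentile(dp,1))
    for s in(1,-1):
        k=g&(al*s>0)
        if k.sum()>20:
            l=cv2.fitLine(P[k][:,:2].astype(np.float32),cv2.DIST_HUBER,0,.01,.01).ravel();l=l*np.sign(-l[1]) if 0 else l
            print("finger",l, "phi",np.degrees(np.arctan(-l[0]/l[1])))
    v=(z>.03)&(z<.2)&(x>.42)&(x<.66)&(y>.05)&(y<.3); print("vice min",np.percentile(x[v&(z>.05)],.5),np.percentile(y[v&(z>.05)],.5))
R=goalR(40,32);print(R.as_matrix().round(2))
rel([.403,.049,.24],40,32)
E
```

```text
scene (array([ 0.44135151, -0.00738906]), np.int64(494))
195
rail centre [ 0.43794367 -0.2219334 ] dir [-0.9270705  -0.37488705] in [ 0.37488705 -0.9270705 ] phi 22.01733 depth [-0.00829692  0.00837243]
fingers along [0.00873919 0.01763715 0.0273578 ] [-0.0911098  -0.08452917 -0.07617335] rail ext [-0.01693951  0.0335872 ] mouth -0.06945557006210389
finger [ 0.09659342 -0.9953239   0.40540466 -0.18860155] phi 5.5430374
finger [ 0.12903407 -0.99164015  0.5032242  -0.1588743 ] phi 7.413778
vice min 0.49376516084041483 0.08574729201463341
side (array([ 0.44213354, -0.00939569]), np.int64(659))
389
rail centre [ 0.45600852 -0.21986206] dir [-0.97960633 -0.20092647] in [ 0.20092647 -0.97960633] phi 11.591141 depth [-0.00813236  0.00922729]
fingers along [0.03907202 0.04360094 0.04989326] [-0.06375365 -0.05847105 -0.05200712] rail ext [-0.06135691  0.04843541] mouth -0.06385649690450876
finger [ 0.01445513 -0.9998955   0.40616378 -0.19734526] phi 0.82824665
finger [ 0.12602639 -0.99202687  0.5045583  -0.16553032] phi 7.2400327
vice min 0.49230961947043855 0.08653084389020523
[[-0.55  0.77  0.34]
 [ 0.65  0.64 -0.41]
 [-0.53 -0.   -0.85]]
t 0.1 at [0.1153 0.5118 0.2261] turn units [ 0.115 -0.343  0.404] shift units now [-15.3  -15.53  -0.54] after turn [-18.59  -3.08  10.96]
```

>>> send_rows --plan '[[[-0.9, -0.9, -0.05], [0, 0, 0]], [[-0.9, -0.9, -0.05], [0, 0, 0]], [[-0.9, -0.9, -0.05], [0, 0, 0]], [[-0.9, -0.9, -0.05], [0, 0, 0]], [[-0.9, -0.9, -0.05], [0, 0, 0]], [[-0.9, -0.9, -0.05], [0, 0, 0]], [[-0.9, -0.9, -0.05], [0, 0, 0]], [[-0.9, -0.9, -0.05], [0, 0, 0]], [[-0.9, -0.9, -0.05], [0, 0, 0]], [[-0.9, -0.9, -0.05], [0, 0, 0]]]' --gripper -0.13

```text
time: 1.35
tool_pos: [0.2857, 0.2422, 0.2391]
tool_rot: [-3.141, -0.0, 2.92]
contact_force: [0.2, 0.6, -0.2]
opening: 0.0397
grip_force: 0.0
```

```bash
python3 -c "
from h import *
rel([.392,.046,.24],40,32)"
```

```text
t 1.35 at [0.2857 0.2422 0.2391] turn units [ 0.116 -0.343  0.403] shift units now [-5.87 -6.72 -0.04] after turn [-7.43 -1.79  4.6 ]
```

>>> send_rows --plan '[[[0, 0, 0], [0.0116, -0.0343, 0.0403]], [[0, 0, 0], [0.0116, -0.0343, 0.0403]], [[0, 0, 0], [0.0116, -0.0343, 0.0403]], [[0, 0, 0], [0.0116, -0.0343, 0.0403]], [[0, 0, 0], [0.0116, -0.0343, 0.0403]], [[0, 0, 0], [0.0116, -0.0343, 0.0403]], [[0, 0, 0], [0.0116, -0.0343, 0.0403]], [[0, 0, 0], [0.0116, -0.0343, 0.0403]], [[0, 0, 0], [0.0116, -0.0343, 0.0403]], [[0, 0, 0], [0.0116, -0.0343, 0.0403]]]'

```text
time: 2.6
tool_pos: [0.2853, 0.2431, 0.2391]
tool_rot: [-3.142, 0.561, 2.268]
contact_force: [-0.1, 0.2, -0.4]
opening: 0.0395
grip_force: 0.0
```

```bash
python3 -c "
from h import *
rel([.392,.046,.24],40,32)"
```

```text
t 2.6 at [0.2853 0.2431 0.2391] turn units [-0.001  0.001 -0.001] shift units now [-7.46 -1.78  4.64] after turn [-7.47 -1.8   4.62]
```

>>> send_rows --plan '[[[-0.75, -0.18, 0.46], [0, 0, 0]], [[-0.75, -0.18, 0.46], [0, 0, 0]], [[-0.75, -0.18, 0.46], [0, 0, 0]], [[-0.75, -0.18, 0.46], [0, 0, 0]], [[-0.75, -0.18, 0.46], [0, 0, 0]], [[-0.75, -0.18, 0.46], [0, 0, 0]], [[-0.75, -0.18, 0.46], [0, 0, 0]], [[-0.75, -0.18, 0.46], [0, 0, 0]], [[-0.75, -0.18, 0.46], [0, 0, 0]], [[-0.75, -0.18, 0.46], [0, 0, 0]]]'

```text
time: 3.85
tool_pos: [0.3925, 0.0451, 0.241]
tool_rot: [-3.141, 0.559, 2.27]
contact_force: [1.0, -0.7, -0.0]
opening: 0.04
grip_force: 0.0
```

```bash
python3 -c "
from h import *
rel([.392,.046,.022],40,32)
p,d,c=grab('side');cv2.imwrite('pics/a.png',p)"
```

```text
t 3.85 at [0.3925 0.0451 0.241 ] turn units [-0.  0.  0.] shift units now [4.68 0.01 7.41] after turn [4.68 0.01 7.41]
```

View pics/a.png

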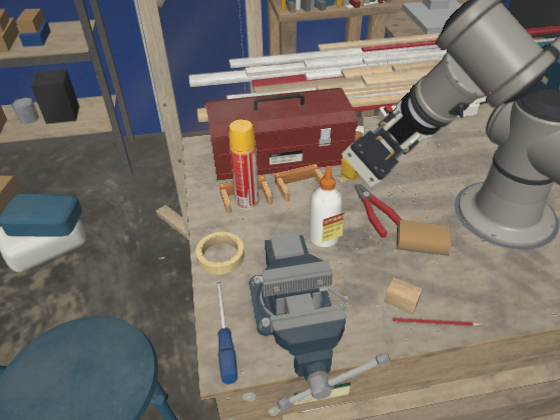

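The gripper hangs tilted at (375,160), behind the bottle at (326,215). The brown object at (425,237) may be close to the gripper body, so I'll check its height.

```bash
python3 -c "
from h import *
for n in('scene','side'):
    W=np.load(n+'0.npz')['W'];x,y,z=np.moveaxis(W,-1,0)
    m=(x>.18)&(x<.42)&(y>-.1)&(y<.16)&(z>.03)&(z<.3)&(np.hypot(x-.442,y+.008)>.05)
    P=W[m];print(n,len(P),np.percentile(P,[1,50,99],axis=0).round(3).tolist())
    m&=z>.045;print(m.sum(),W[m].max(0) if m.any() else '')"
```

```text
scene 483 [[0.183, 0.011, 0.03], [0.234, 0.051, 0.033], [0.288, 0.091, 0.037]]
0 
side 867 [[0.182, 0.01, 0.03], [0.233, 0.052, 0.032], [0.286, 0.092, 0.035]]
0
```

>>> send_rows --plan '[[[0.47, 0, 0.74], [0, 0, 0]], [[0.47, 0, 0.74], [0, 0, 0]], [[0.47, 0, 0.74], [0, 0, 0]], [[0.47, 0, 0.74], [0, 0, 0]], [[0.47, 0, 0.74], [0, 0, 0]], [[0.47, 0, 0.74], [0, 0, 0]], [[0.47, 0, 0.74], [0, 0, 0]], [[0.47, 0, 0.74], [0, 0, 0]], [[0.47, 0, 0.74], [0, 0, 0]], [[0.47, 0, 0.74], [0, 0, 0]]]'

```text
time: 5.15
tool_pos: [0.3975, 0.0656, 0.055]
tool_rot: [-3.109, 0.515, 2.269]
contact_force: [-0.2, -0.6, -0.3]
opening: 0.0396
grip_force: 0.0
```

```bash
python3 -c "
from h import *
rel([.417,.022,.022],40,32)
p,d,c=grab('side');print(bottle(world(d,c),p,.442,-.008))
print(robot.observe()['contact_force'])
cv2.imwrite('pics/b.png',cv2.resize(p[120:330,220:500],None,fx=2.5,fy=2.5))"
```

```text
t 5.15 at [0.3975 0.0656 0.055 ] turn units [-0.021 -0.027  0.   ] shift units now [-0.95 -0.45  2.07] after turn [-0.86 -0.52  2.09]
(array([ 0.44203652, -0.00939779]), np.int64(654))
[-0.13142063 -0.49064642 -0.63956402]
```

View pics/b.png

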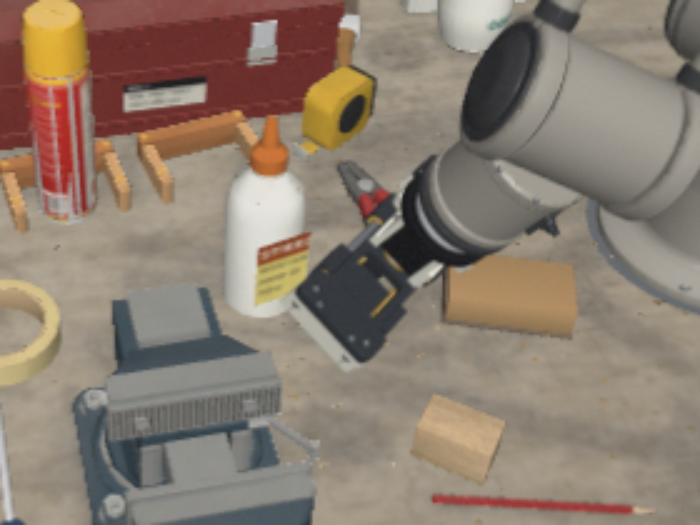

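The gripper at (350,300) is next to the bottle and clear of it, but the commanded pose wasn't fully reached. I'll check the joints.

```bash
python3 -c "
from h import *
print(robot.observe()['qpos'].round(3))
for phi,th in((20,30),(40,24),(30,24),(10,30),(0,32)): print(phi,th);rel([.417,.022,.022],phi,th)"
```

```text
[ 0.35   0.422  2.208 -0.996  0.599  0.526]
20 30
t 5.2 at [0.3975 0.066  0.054 ] turn units [ 0.089 -0.003  0.193] shift units now [-0.98 -0.47  2.04] after turn [-1.02  0.13  2.07]
40 24
t 5.2 at [0.3975 0.066  0.054 ] turn units [-0.021  0.061 -0.001] shift units now [-0.98 -0.47  2.04] after turn [-1.17 -0.53  1.92]
30 24
t 5.2 at [0.3975 0.066  0.054 ] turn units [0.029 0.062 0.098] shift units now [-0.98 -0.47  2.04] after turn [-1.23 -0.21  1.95]
10 30
t 5.2 at [0.3975 0.066  0.054 ] turn units [ 0.144 -0.001  0.289] shift units now [-0.98 -0.47  2.04] after turn [-0.98  0.46  2.04]
0 32
t 5.2 at [0.3975 0.066  0.054 ] turn units [ 0.206 -0.021  0.382] shift units now [-0.98 -0.47  2.04] after turn [-0.81  0.78  2.02]
```

Joint 4 is at its limit. I'll use less tilt and less yaw (φ=30°, 30°) and a narrower cradle, turning here first.

```bash
python3 -c "
from h import *
rel([.41,.046,.05],30,30)"
```

```text
t 5.2 at [0.3975 0.066  0.054 ] turn units [ 0.034 -0.004  0.097] shift units now [-0.73 -0.11  0.6 ] after turn [-0.74  0.03  0.61]
```

>>> send_rows --plan '[[[0, 0, 0], [0.01, -0.001, 0.024]], [[0, 0, 0], [0.008, -0.001, 0.024]], [[0, 0, 0], [0.008, -0.001, 0.024]], [[0, 0, 0], [0.008, -0.001, 0.024]], [[0, 0, 0], [0, 0, 0]], [[0, 0, 0], [0, 0, 0]], [[0, 0, 0], [0, 0, 0]], [[0, 0, 0], [0, 0, 0]], [[0, 0, 0], [0, 0, 0]], [[0, 0, 0], [0, 0, 0]]]' --gripper -0.4

```text
time: 6.45
tool_pos: [0.3969, 0.065, 0.0555]
tool_rot: [-3.141, 0.524, 2.095]
contact_force: [0.7, -0.8, 0.1]
opening: 0.0273
grip_force: 0.0
```

```bash
python3 -c "
from h import *
rel([.417,.036,.022],30,30)
print(robot.observe()['qpos'].round(3))"
```

```text
t 6.45 at [0.3969 0.065  0.0555] turn units [0.    0.001 0.   ] shift units now [-0.55  0.11  1.86] after turn [-0.55  0.12  1.86]
[ 0.365  0.439  2.167 -0.925  0.668  0.622]
```

>>> send_rows --plan '[[[-0.06, 0.01, 0.19], [0, 0, 0]], [[-0.06, 0.01, 0.19], [0, 0, 0]], [[-0.06, 0.01, 0.19], [0, 0, 0]], [[-0.06, 0.01, 0.19], [0, 0, 0]], [[-0.06, 0.01, 0.19], [0, 0, 0]], [[-0.06, 0.01, 0.19], [0, 0, 0]], [[-0.06, 0.01, 0.19], [0, 0, 0]], [[-0.06, 0.01, 0.19], [0, 0, 0]], [[-0.06, 0.01, 0.19], [0, 0, 0]], [[0, 0, 0.1], [0, 0, 0]]]'

```text
time: 7.7
tool_pos: [0.4191, 0.0418, 0.0315]
tool_rot: [-3.13, 0.514, 2.095]
contact_force: [-0.7, 0.4, -0.3]
opening: 0.0274
grip_force: 0.0
```

```bash
python3 -c "
from h import *
rel([.417,.036,.022],30,30)
s=robot.observe();print(s['qpos'].round(3),s['contact_force'])
p,d,c=grab('side');print(bottle(world(d,c),p,.442,-.008))
rel([.420,.027,.022],30,30)
cv2.imwrite('pics/c.png',cv2.resize(p[150:300,250:450],None,fx=3,fy=3))"
```

```text
t 7.7 at [0.4191 0.0418 0.0315] turn units [-0.007 -0.006  0.   ] shift units now [ 0.05 -0.18  0.41] after turn [ 0.05 -0.19  0.41]
[ 0.281  0.504  2.153 -0.996  0.609  0.631] [-0.68906565  0.36936569 -0.32157788]
(array([ 0.44210752, -0.00946735]), np.int64(619))
t 7.75 at [0.4191 0.0418 0.0314] turn units [-0.007 -0.006  0.   ] shift units now [-0.28 -0.26  0.59] after turn [-0.27 -0.26  0.59]
```

View pics/c.png

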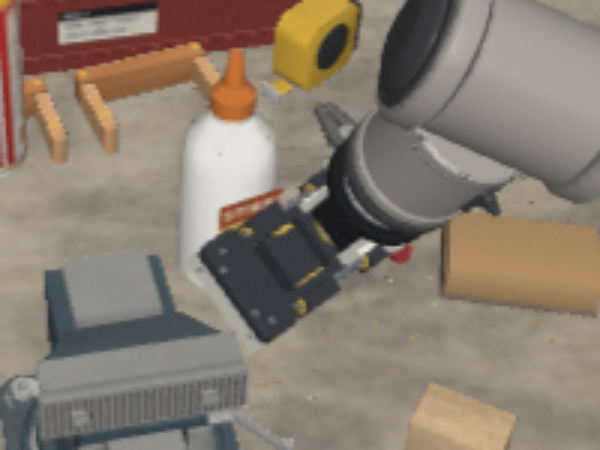

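The side view shows the tilted fingertips just behind the bottle (bottle at crop (230,200)) and clear of the vice. Contact height will be about 36 mm, so I'll plan the push rows, turning φ from 30° to 10° along the way.

```bash
cat >> h.py <<'E'
def rows(wps,n=10):
    """wps: list of (bottle x,y,dist,z,phi,tilt); one row each, from the present pose"""
    p,R,s=cur(); out=[]
    for bx,by,d,z,phi,th in wps:
        f=np.radians(phi); P=np.array([bx-d*np.sin(f),by+d*np.cos(f),z]); G=goalR(phi,th)
        out.append([R.inv().apply(P-p)/.025,np.degrees((R.inv()*G).as_rotvec())/90]); p,R=P,G
    for o in out: print([o[0].round(2).tolist(),o[1].round(4).tolist()])
def lerp(a,b,n): return [np.array(a)+(np.array(b)-np.array(a))*(i+1)/n for i in range(n)]
E
python3 -c "
from h import *
a=[.442,-.0095,41,.031,30,29.5];a[2]=.041
rows(lerp([.442,-.0095,.05,.0315,30,29.5],a,4)+lerp(a,[.4445,-.03,.039,.031,24,29.5],6))"
```

```text
[[-0.28, -0.23, 0.17], [-0.0073, -0.0007, 0.0003]]
[[-0.08, -0.0, 0.05], [0.0, 0.0, 0.0]]
[[-0.08, -0.0, 0.05], [0.0, 0.0, 0.0]]
[[-0.08, -0.0, 0.05], [0.0, 0.0, 0.0]]
[[-0.12, -0.03, 0.07], [0.0055, 0.0, 0.0097]]
[[-0.12, -0.02, 0.07], [0.0055, 0.0, 0.0097]]
[[-0.12, -0.02, 0.07], [0.0055, -0.0, 0.0097]]
[[-0.12, -0.02, 0.07], [0.0055, 0.0, 0.0097]]
[[-0.13, -0.02, 0.07], [0.0055, 0.0, 0.0097]]
[[-0.13, -0.02, 0.07], [0.0055, -0.0, 0.0097]]
```

>>> send_rows --plan '[[[-0.15, -0.12, 0.09], [0, 0, 0]], [[-0.13, -0.11, 0.08], [0, 0, 0]], [[-0.12, 0, 0.07], [0, 0, 0]], [[-0.12, 0, 0.07], [0, 0, 0]], [[-0.12, -0.03, 0.07], [0.0055, 0, 0.01]], [[-0.12, -0.02, 0.07], [0.0055, 0, 0.01]], [[-0.12, -0.02, 0.07], [0.0055, 0, 0.01]], [[-0.12, -0.02, 0.07], [0.0055, 0, 0.01]], [[-0.13, -0.02, 0.07], [0.0055, 0, 0.01]], [[-0.13, -0.02, 0.07], [0.0055, 0, 0.01]]]'

```text
time: 9.0
tool_pos: [0.4295, 0.0074, 0.0345]
tool_rot: [-3.127, 0.511, 1.986]
contact_force: [-0.5, 4.2, 2.5]
opening: 0.0275
grip_force: 2.2
```

```bash
python3 -c "
from h import *
p,d,c=grab('side');b,n=bottle(world(d,c),p,.445,-.03);print(b,n)
P,R,s=cur();print(P,R.as_euler('xyz',True),s['qpos'].round(3),s['contact_force'])
for ph in(24,):
  f=np.radians(ph);v=P[:2]-b;print(v@[-np.sin(f),np.cos(f)],v@[np.cos(f),np.sin(f)])"
```

```text
[ 0.44631877 -0.02954453] 411
[0.42973242 0.00704426 0.03455208] [-179.16029083   29.30290668  113.72267719] [ 0.196  0.509  2.116 -0.941  0.638  0.592] [0.31328237 4.08467182 1.55770243]
0.04017179875348779 -0.0002703748525968285
```

```bash
python3 -c "
from h import *
rows(lerp([.4463,-.0295,.040,.0345,23.7,29.5],[.449,-.075,.039,.026,10,30],10))"
```

```text
[[-0.14, -0.0, 0.12], [-0.0017, -0.0026, 0.0135]]
[[-0.14, -0.02, 0.12], [0.0075, -0.0006, 0.0132]]
[[-0.14, -0.02, 0.12], [0.0075, -0.0006, 0.0132]]
[[-0.14, -0.01, 0.12], [0.0075, -0.0006, 0.0132]]
[[-0.14, -0.01, 0.12], [0.0075, -0.0006, 0.0132]]
[[-0.14, -0.0, 0.12], [0.0076, -0.0006, 0.0132]]
[[-0.14, -0.0, 0.12], [0.0076, -0.0006, 0.0132]]
[[-0.14, 0.0, 0.12], [0.0076, -0.0006, 0.0132]]
[[-0.14, 0.01, 0.12], [0.0076, -0.0006, 0.0132]]
[[-0.14, 0.01, 0.12], [0.0076, -0.0006, 0.0132]]
```

>>> send_rows --plan '[[[-0.14, -0.01, 0.12], [0.002, -0.002, 0.013]], [[-0.14, -0.02, 0.12], [0.0075, 0, 0.013]], [[-0.14, -0.02, 0.12], [0.0075, 0, 0.013]], [[-0.14, -0.01, 0.12], [0.0075, 0, 0.013]], [[-0.14, -0.01, 0.12], [0.0075, 0, 0.013]], [[-0.14, 0, 0.12], [0.0075, 0, 0.013]], [[-0.14, 0, 0.12], [0.0075, 0, 0.013]], [[-0.14, 0, 0.12], [0.0075, 0, 0.013]], [[-0.14, 0.01, 0.12], [0.0075, 0, 0.013]], [[-0.14, 0.01, 0.12], [0.0075, 0, 0.013]]]'

```text
time: 10.3
tool_pos: [0.4425, -0.0358, 0.026]
tool_rot: [-3.135, 0.516, 1.751]
contact_force: [-0.5, 9.0, 6.5]
opening: 0.0276
grip_force: 4.5
```

```bash
python3 -c "
from h import *
p,d,c=grab('side');b,n=bottle(world(d,c),p,.449,-.075);print(b,n)
P,R,s=cur();print(P,R.as_euler('xyz',True),s['qpos'].round(3),s['contact_force'])
f=R.as_euler('xyz')[2]-np.pi/2;v=P[:2]-b;print(v@[-np.sin(f),np.cos(f)],v@[np.cos(f),np.sin(f)])
rows(lerp([*b,.040,P[2],np.degrees(f),30],[.4485,-.13,.039,.025,8,30],10))"
```

```text
[ 0.45000749 -0.07481985] 342
[ 0.44269992 -0.0362152   0.02596995] [-179.62985976   29.56750097  100.24930814] [ 0.1    0.562  2.035 -0.861  0.707  0.638] [-0.41008198  6.04325113  4.58593426]
0.03928887669520892 -0.0003219674978437708
[[-0.16, -0.03, 0.1], [-0.0029, -0.0048, 0.0022]]
[[-0.19, -0.04, 0.11], [0.0012, 0.0, 0.0022]]
[[-0.19, -0.04, 0.11], [0.0012, 0.0, 0.0022]]
[[-0.19, -0.04, 0.11], [0.0012, -0.0, 0.0022]]
[[-0.19, -0.04, 0.11], [0.0012, 0.0, 0.0022]]
[[-0.19, -0.03, 0.11], [0.0012, 0.0, 0.0022]]
[[-0.19, -0.03, 0.11], [0.0012, 0.0, 0.0022]]
[[-0.19, -0.03, 0.11], [0.0012, 0.0, 0.0022]]
[[-0.19, -0.03, 0.11], [0.0012, 0.0, 0.0022]]
[[-0.19, -0.03, 0.11], [0.0012, 0.0, 0.0022]]
```

Tracking well, so I'll continue to the mouth of the bay.

>>> send_rows --plan '[[[-0.16, -0.03, 0.1], [0, -0.004, 0.002]], [[-0.19, -0.04, 0.11], [0.001, 0, 0.002]], [[-0.19, -0.04, 0.11], [0.001, 0, 0.002]], [[-0.19, -0.04, 0.11], [0.001, 0, 0.002]], [[-0.19, -0.04, 0.11], [0.001, 0, 0.002]], [[-0.19, -0.03, 0.11], [0.001, 0, 0.002]], [[-0.19, -0.03, 0.11], [0.001, 0, 0.002]], [[-0.19, -0.03, 0.11], [0.001, 0, 0.002]], [[-0.19, -0.03, 0.11], [0.001, 0, 0.002]], [[-0.19, -0.03, 0.11], [0.001, 0, 0.002]]]'

```text
time: 11.6
tool_pos: [0.4426, -0.0907, 0.0257]
tool_rot: [-3.139, 0.522, 1.716]
contact_force: [-0.3, 8.2, 7.2]
opening: 0.0276
grip_force: 4.4
```

```bash
python3 -c "
from h import *
for n in('side','scene'):
  p,d,c=grab(n);b=bottle(world(d,c),p,.449,-.13);print(n,b)
  if n=='side': B=b[0];cv2.imwrite('pics/d.png',cv2.resize(p[110:260,200:400],None,fx=4,fy=4))
P,R,s=cur();print(P,R.as_euler('xyz',True),s['qpos'].round(3),s['contact_force'])
f=R.as_euler('xyz')[2]-np.pi/2
rows(lerp([*B,.039,P[2],np.degrees(f),30],[.454,-.168,.039,.025,8,30],10))"
```

```text
side (array([ 0.44863697, -0.12986256]), np.int64(272))
scene (array([ 0.44775578, -0.12818427]), np.int64(438))
[ 0.44250495 -0.09115111  0.02564056] [-179.79940153   29.94824154   98.27443777] [-0.024  0.557  2.056 -0.93   0.662  0.621] [1.68190517 4.35226217 2.61500756]
[[-0.14, 0.02, 0.08], [-0.0021, -0.0006, 0.0003]]
[[-0.13, 0.0, 0.08], [0.0002, 0.0, 0.0003]]
[[-0.13, 0.0, 0.08], [0.0002, -0.0, 0.0003]]
[[-0.13, 0.0, 0.08], [0.0002, 0.0, 0.0003]]
[[-0.13, 0.0, 0.08], [0.0002, -0.0, 0.0003]]
[[-0.13, 0.0, 0.08], [0.0002, -0.0, 0.0003]]
[[-0.13, 0.0, 0.08], [0.0002, 0.0, 0.0003]]
[[-0.13, 0.0, 0.08], [0.0002, -0.0, 0.0003]]
[[-0.13, 0.0, 0.08], [0.0002, 0.0, 0.0003]]
[[-0.13, 0.0, 0.08], [0.0002, 0.0, 0.0003]]
```

View pics/d.png

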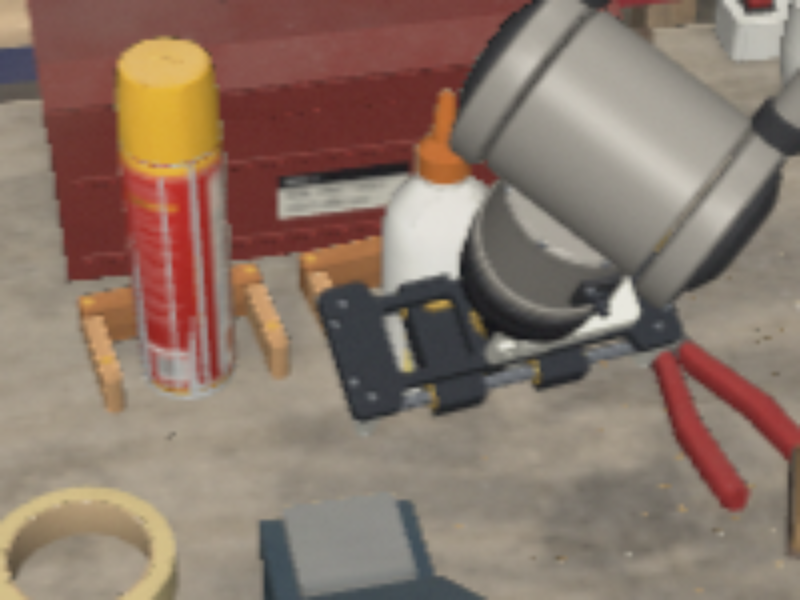

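The side view shows the bottle (crop (430,240)) upright at the bay mouth and the spray can undisturbed. Joint 4 is nearing its limit, so I'll reduce φ as it goes in.

```bash
python3 -c "
from h import *
rows(lerp([.4486,-.1298,.039,.0256,8.3,30],[.454,-.168,.039,.025,2,29.5],10))"
```

```text
[[-0.14, 0.03, 0.08], [0.0011, -0.0, 0.0058]]
[[-0.13, 0.02, 0.08], [0.0035, 0.0006, 0.0061]]
[[-0.13, 0.02, 0.08], [0.0035, 0.0006, 0.0061]]
[[-0.13, 0.02, 0.08], [0.0035, 0.0006, 0.0061]]
[[-0.13, 0.02, 0.08], [0.0035, 0.0006, 0.0061]]
[[-0.13, 0.02, 0.08], [0.0035, 0.0006, 0.0061]]
[[-0.13, 0.03, 0.08], [0.0035, 0.0006, 0.0061]]
[[-0.13, 0.03, 0.08], [0.0035, 0.0006, 0.0061]]
[[-0.13, 0.03, 0.08], [0.0035, 0.0006, 0.0061]]
[[-0.13, 0.03, 0.08], [0.0034, 0.0006, 0.0061]]
```

>>> send_rows --plan '[[[-0.14, 0.03, 0.08], [0.0035, 0.0006, 0.006]], [[-0.13, 0.02, 0.08], [0.0035, 0.0006, 0.006]], [[-0.13, 0.02, 0.08], [0.0035, 0.0006, 0.006]], [[-0.13, 0.02, 0.08], [0.0035, 0.0006, 0.006]], [[-0.13, 0.02, 0.08], [0.0035, 0.0006, 0.006]], [[-0.13, 0.02, 0.08], [0.0035, 0.0006, 0.006]], [[-0.13, 0.03, 0.08], [0.0035, 0.0006, 0.006]], [[-0.13, 0.03, 0.08], [0.0035, 0.0006, 0.006]], [[-0.13, 0.03, 0.08], [0.0035, 0.0006, 0.006]], [[-0.13, 0.03, 0.08], [0.0035, 0.0006, 0.006]]]'

```text
time: 12.95
tool_pos: [0.4517, -0.1282, 0.0244]
tool_rot: [-3.136, 0.513, 1.607]
contact_force: [-0.3, 8.9, 7.5]
opening: 0.0274
grip_force: 4.9
```

```bash
python3 -c "
from h import *
for n in('side','scene'):
  p,d,c=grab(n);b=bottle(world(d,c),p,.454,-.168);print(n,b)
P,R,s=cur();print(P,R.as_euler('xyz',True),s['qpos'].round(3),s['contact_force'])
rel(P+np.array([.139,-.99,0])*.008,np.degrees(R.as_euler('xyz')[2])-90,29.5)"
```

```text
side (array([ 0.4524972 , -0.16710964]), np.int64(132))
scene (array([ 0.45229254, -0.16568709]), np.int64(408))
[ 0.45176744 -0.12855156  0.02438326] [-179.65820376   29.43205084   92.04867724] [-0.109  0.58   1.994 -0.867  0.693  0.573] [-0.24025404  5.41184694  6.63931965]
t 13.05 at [ 0.4518 -0.1286  0.0244] turn units [-0.004 -0.001  0.   ] shift units now [-0.28  0.03  0.16] after turn [-0.28  0.03  0.16]
```

>>> send_rows --plan '[[[-0.035, 0.004, 0.02], [0, 0, 0]], [[-0.035, 0.004, 0.02], [0, 0, 0]], [[-0.035, 0.004, 0.02], [0, 0, 0]], [[-0.035, 0.004, 0.02], [0, 0, 0]], [[-0.035, 0.004, 0.02], [0, 0, 0]], [[-0.035, 0.004, 0.02], [0, 0, 0]], [[-0.035, 0.004, 0.02], [0, 0, 0]], [[-0.035, 0.004, 0.02], [0, 0, 0]], [[0, 0, 0], [0, 0, 0]], [[0, 0, 0], [0, 0, 0]]]'

```text
time: 14.3
tool_pos: [0.4526, -0.1363, 0.0243]
tool_rot: [-3.135, 0.514, 1.607]
contact_force: [-0.7, 7.7, 7.8]
opening: 0.0274
grip_force: 4.5
```

>>> send_rows --plan '[[[-0.03, 0, 0.017], [0, 0, 0]], [[-0.03, 0, 0.017], [0, 0, 0]], [[-0.03, 0, 0.017], [0, 0, 0]], [[0, 0, 0], [0, 0, 0]], [[0, 0, 0], [0, 0, 0]], [[0, 0, 0], [0, 0, 0]], [[0, 0, 0], [0, 0, 0]], [[0, 0, 0], [0, 0, 0]], [[0, 0, 0], [0, 0, 0]], [[0, 0, 0], [0, 0, 0]]]'

```text
time: 15.55
tool_pos: [0.4528, -0.1388, 0.0243]
tool_rot: [-3.136, 0.514, 1.607]
contact_force: [-0.6, 8.7, 8.5]
opening: 0.028
grip_force: 4.5
```

>>> send_rows --plan '[[[-0.03, 0, 0.017], [0, 0, 0]], [[-0.03, 0, 0.017], [0, 0, 0]], [[0, 0, 0], [0, 0, 0]], [[0, 0, 0], [0, 0, 0]], [[0, 0, 0], [0, 0, 0]], [[0, 0, 0], [0, 0, 0]], [[0, 0, 0], [0, 0, 0]], [[0, 0, 0], [0, 0, 0]], [[0, 0, 0], [0, 0, 0]], [[0, 0, 0], [0, 0, 0]]]'

```text
time: 16.8
tool_pos: [0.4529, -0.1405, 0.0243]
tool_rot: [-3.136, 0.514, 1.607]
contact_force: [-0.3, 7.9, 7.3]
opening: 0.0279
grip_force: 4.5
```

```bash
python3 -c "
from h import *
for n in('side','scene'):
  p,d,c=grab(n);b=bottle(world(d,c),p,.455,-.179);print(n,b)
  if n=='scene': cv2.imwrite('pics/e.png',cv2.resize(p[130:280,190:390],None,fx=4,fy=4))
P,R,s=cur();print(P,s['qpos'].round(3),s['contact_force'])"
```

```text
side (array([ 0.45394349, -0.17940201]), np.int64(137))
scene (array([ 0.45342232, -0.17754013]), np.int64(406))
[ 0.45292328 -0.14052256  0.02434241] [-0.136  0.58   1.992 -0.877  0.682  0.557] [-0.80077373  7.69804451  6.94326065]
```

View pics/e.png

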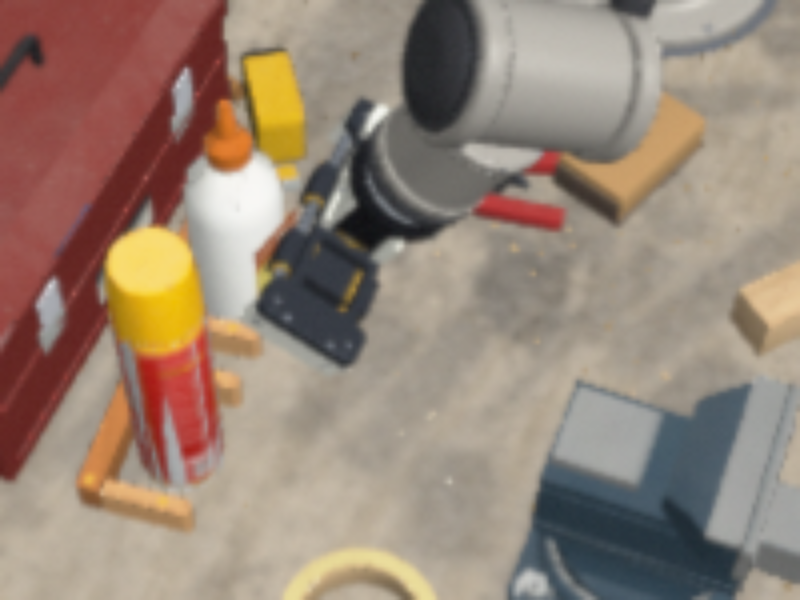

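The bottle (crop (235,230)) is upright in the bay, but the force is still at the sliding level. I'll keep going in small steps until it rises at the rail.

>>> send_rows --plan '[[[-0.03, 0, 0.017], [0, 0, 0]], [[-0.03, 0, 0.017], [0, 0, 0]], [[0, 0, 0], [0, 0, 0]], [[0, 0, 0], [0, 0, 0]], [[0, 0, 0], [0, 0, 0]], [[0, 0, 0], [0, 0, 0]], [[0, 0, 0], [0, 0, 0]], [[0, 0, 0], [0, 0, 0]], [[0, 0, 0], [0, 0, 0]], [[0, 0, 0], [0, 0, 0]]]'

```text
time: 18.15
tool_pos: [0.453, -0.1415, 0.0243]
tool_rot: [-3.136, 0.513, 1.607]
contact_force: [-1.6, 13.4, 11.0]
opening: 0.0274
grip_force: 7.3
```

The force rose and the motion fell short, which fits rail contact. One small confirming step.

>>> send_rows --plan '[[[-0.03, 0, 0.017], [0, 0, 0]], [[0, 0, 0], [0, 0, 0]], [[0, 0, 0], [0, 0, 0]], [[0, 0, 0], [0, 0, 0]], [[0, 0, 0], [0, 0, 0]], [[0, 0, 0], [0, 0, 0]], [[0, 0, 0], [0, 0, 0]], [[0, 0, 0], [0, 0, 0]], [[0, 0, 0], [0, 0, 0]], [[0, 0, 0], [0, 0, 0]]]'

```text
time: 19.4
tool_pos: [0.453, -0.1417, 0.0243]
tool_rot: [-3.137, 0.512, 1.607]
contact_force: [-2.2, 19.1, 12.8]
opening: 0.0273
grip_force: 9.5
```

Home against the rail. Backing off level, slowly at first.

>>> send_rows --plan '[[[0.05, 0, -0.028], [0, 0, 0]], [[0.1, 0, -0.056], [0, 0, 0]], [[0.2, 0, -0.11], [0, 0, 0]], [[0.25, 0, -0.14], [0, 0, 0]], [[0.25, 0, -0.14], [0, 0, 0]], [[0.25, 0, -0.14], [0, 0, 0]], [[0.25, 0, -0.14], [0, 0, 0]], [[0.25, 0, -0.14], [0, 0, 0]], [[0.25, 0, -0.14], [0, 0, 0]], [[0, 0, 0], [0, 0, 0]]]'

```text
time: 20.65
tool_pos: [0.4515, -0.0899, 0.0239]
tool_rot: [-3.136, 0.513, 1.609]
contact_force: [-0.1, 0.3, -0.0]
opening: 0.0272
grip_force: 0.0
```

>>> send_rows --plan '[[[-0.2, 0, -0.34], [0, 0, 0]], [[-0.2, 0, -0.34], [0, 0, 0]], [[-0.2, 0, -0.34], [0, 0, 0]], [[-0.2, 0, -0.34], [0, 0, 0]], [[-0.2, 0, -0.34], [0, 0, 0]], [[-0.2, 0, -0.34], [0, 0, 0]], [[-0.2, 0, -0.34], [0, 0, 0]], [[-0.2, 0, -0.34], [0, 0, 0]], [[0, 0, 0], [0, 0, 0]], [[0, 0, 0], [0, 0, 0]]]'

```text
time: 21.9
tool_pos: [0.4517, -0.0918, 0.1026]
tool_rot: [-3.135, 0.513, 1.608]
contact_force: [-0.1, 0.3, -1.1]
opening: 0.0273
grip_force: 0.0
```

```bash
python3 -c "
from h import *
for n in('side','scene'):
  p,d,c=grab(n);b=bottle(world(d,c),p,.455,-.179);print(n,b)
  if n=='side': cv2.imwrite('pics/f.png',cv2.resize(p[90:270,190:430],None,fx=3.3,fy=3.3))
P,R,s=cur();print(s['time'],P,s['contact_force'])"
```

```text
side (array([ 0.45352795, -0.17667276]), np.int64(76))
scene (array([ 0.45352142, -0.1782635 ]), np.int64(400))
22.0 [ 0.45163828 -0.09181274  0.10239547] [-0.64673865  0.03898063 -0.01452909]
```

View pics/f.png

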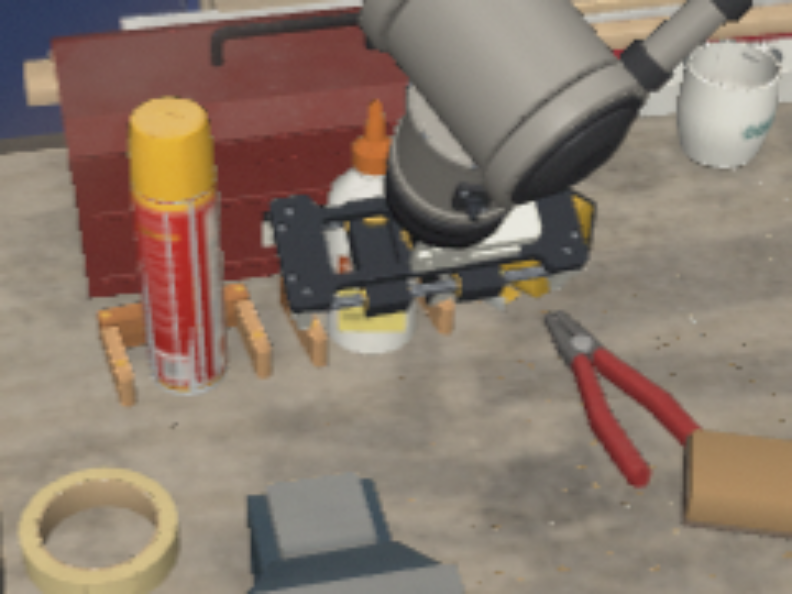

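The bottle (crop (370,290)) stands upright between the stop fingers, the spray can is in place and the arm is clear.

```bash
python3 -c "
from h import *
print(robot.hand_in())"
```

```text
the job is handed in; nothing more can be done
None
```

I handed the job in with the glue bottle upright in the empty stop and pushed home until the force rose at the back rail. The spray can looked undisturbed in the last picture, and the arm was clear with no contact force. The hand-in returned no verdict.

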